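# Slacken a violin clamp by two counted turns

## Robot

A 6-joint arm with a two-finger parallel gripper is mounted at the origin on the work surface. World frame = base frame: x ahead of the robot, y to its left, z up, the work surface at z = 0. Lengths are in m, angles in degrees, forces in N, time in s.
With the tool pointing down it reaches from about 0.35 to 0.875 m from the base axis. Payload 4.2 kg.
Tool frame: the origin (TCP) lies midway between the tips of the shut fingers; the grasp point (between the pads) lies 19 mm behind it (r.pinch_z is the distance from the TCP to the grasp point, in m); z points along the fingers, y is the line along which they close (so a half turn about z gives the same grasp; the last joint's range is limited). The gripper opens to 87 mm and grips with 3 to 60 N. Pads are 19 mm wide; open, the fingers measure 117 mm over their backs; the gripper's body (75 mm by 190 mm) begins 51 mm behind the grasp point.
Start: joints at [81.91, 22.042, 0.453, 0, -68.411, -14.817], TCP at [0.243, 0.576, 0.197] pointing down, gripper open.
Joint ranges: [-179.83, 179.83], [-69.29, 118.12], [-61.27, 80.66], [-181.25, 117.63], [-171.15, -9.14], [-177.46, 177.46]. Speed limits (degrees/s): [159.86, 159.86, 180, 180, 180, 180].

## Interface

Orientations are given as a 3x3 rotation matrix whose columns are the frame's x, y, z axes.
In Python, from station import r, imaging, models gives the robot as it stands. The module is installed in compiled form; this text tells all that it offers.
- The arm moves only by the tool apply_moves, never from a script. Its argument "moves" is a list of rows, each a list of 2 entries, a list of its own where there are three numbers: the shift along the tool's x, y, z in m, then the turn about the tool's z in degrees. A call has 1 to 5 rows; each row shifts and turns the commanded pose from where the row before left it, along the tool's axes as they then stand; what a row does not reach is not made up. A row lasts 1/12 s, in which the tool goes at most 41.7 mm and 7.16 degrees, less where a joint would pass 70% of its speed; a pose out of reach is approached as far as the arm can. A call is refused whole if a number of a shift passes 0.0417 or a number of a turn 7.16, either way. A call with a gripper value outside its range is refused whole. "hand" is the finger opening in m, from 0 to 0.087, set as the call begins (left out, the last holds). The fingers move at their own pace and stop on an object; the grip force is fixed at half the most. Time passes only in rows, so rows that do not move let the fingers close. It gives the time, the measured TCP pose, the force, the opening and the grip force at its end, in the units of the state.
- r.sense(): the state, without advancing time (a new reading comes with each control period).
- imaging.capture(name): name is "scene" or "top" or "wrist"; returns a dict with "frame" (420x560x3 uint8, blue, green, red), "intrinsics" (3x3 intrinsics, pixels), "dist" ([k1, k2, p1, p2, k3] as OpenCV has them; the pictures are not rectified), "eye" and "orientation" of the camera in the world. Camera axes: x right, y down, z forward; pixel columns grow to the right and rows downward; lengths in m; the calibration is good to about 2 mm. A picture is of the moment at which its call begins. There is no depth.
- r.finish_job(): hands the job in; it is judged then, once.
Trained networks look in a picture, given as the dict that the camera call returned (one of the last four; its "shot" number tells which), for a name from the list of things; names that differ only in an ending like _2 or _b are one class to them, and where a whole thing is asked for, a point or a joint stands for the part that bears it (a point fixed in the world has none). Each returns a list of dicts, best first, with "confidence" (0 to 1); they miss things now and then, are a little off and sometimes report something else, mostly with a low value. They report only what shows in the picture. A call takes as long as a camera call.
- models.cut_out(picture, target): "region" (420x560 bool, what is visible of it) and "extent" ([left, top, width, height] as shares, 0 to 1, of the picture: columns of its width, rows of its height, round what is visible of it).
- models.place_of(picture, target): "at" ([column, row] as shares, 0 to 1, of the picture: columns of its width, rows of its height: a listed point, or the origin of a listed thing).
The state is a dict: "time_s": time; "joints": joint angles; "joint_velocities": joint speeds; "effort": joint torques, N m; "tcp_pos": TCP position; "ee_rot": TCP orientation; "wrist_force": force on the tool from outside, world axes, zero at the start; "moment": the same for the moment, N m; "gripper_width": opening from 0.0 (shut) to 1.0 (fully open); "gripper_force": force on a finger pad.
Only numpy, scipy, OpenCV 4.12 (cv2) and the standard library are available. Lean on these libraries where they do the work, as an engineer would, in place of code of your own. Each camera call takes 0.05 s, during which the arm holds its last target. There are 200 camera calls.

## Task

Back off the brass hand wheel of the violin clamp by rolling its knurled rim round with a fingertip, counter-clockwise seen from above: bring its white mark up to the red pointer, then count two more full turns and leave the mark at the pointer again. Grasp nothing, and leave the black wheel and the loose things on the bench as they are.

Things in the scene. Friction and masses are not known exactly. Their poses are not given: they have to be found in the camera images.
- brass_wheel (a joint): Angle (rad) of the brass wheel over all turns, growing counter-clockwise from above (loosening). 0: white mark at the red pointer for the first time; 6.283 and 12.566: one and two full turns on. Starts between -2.5 and -0.6, mark short of the pointer; range -2.8 to 31. Stays where left; turning takes about 0.1 N m, 2 to 3 N along the rim. The wheel climbs its thread 3 mm a turn.
- brass_wheel_center (a point): Brass hand wheel: flat disc, vertical axis, 93 mm over the knurls (too wide to pinch), 22 mm thick, 28 upright round ridges 3 mm proud on its rim. Point: middle of its top face, about 70 mm above the bench. A fixed 12 mm stud stands up to 13 mm above that face. A strap 34 mm wide, 3 mm under the wheel, reaches 70 mm from the axis over the violin and climbs with the wheel.
- brass_wheel_mark (a point): Outer end of the white mark on the brass wheel's top face, 42 mm from the axis; the mark is a white radial bar 26 x 7 mm that goes on down the rim.
- clamp_a_pointer (a point): Inner end of the red pointer of the brass wheel's clamp: a fixed red bar 30 x 8 mm lying on the clamp's cream foot, 52 to 82 mm from the axis, pointing at it, on the side away from the violin plate. This point is 52 mm from the axis and 31 mm above the bench.
- clamp_a: Foot of the brass wheel's clamp, fixed on the board: cream painted, 115 x 50 x 12 mm, with the stud, strap and brass wheel. Origin on the wheel's axis on the board's top, 18 mm above the bench; x points from the axis to the red pointer, z up.
- black_wheel_center (a point): Black hand wheel: flat disc, vertical axis, 93 mm over the knurls (too wide to pinch), 22 mm thick, 28 upright round ridges 3 mm proud on its rim. Not to be turned. Middle of its top face; same shape as the brass one, its axis about 210 mm from that one.
- black_wheel_mark (a point): Outer end of the black wheel's white mark, 42 mm from its axis on the top face.
- workboard: Fixed plywood board 370 x 480 x 18 mm on the bench carrying a fixed red-brown violin plate 10 mm thick (top 28 mm above the bench) and both clamps. Origin at the centre of its underside; y along the violin, x towards the clamps' edge.
- varnish_jar: Amber jar, loose, 60 mm wide, 85 mm tall. Origin at the centre of its underside.
- white_cup: White cup, loose, 70 mm wide, 85 mm tall. Origin at the centre of its underside.
- finger_plane: Small brass finger plane, loose on the violin plate, 30 x 62 mm, 30 mm tall. Origin at the centre of its underside.

How it is judged (in metres and radians):
On the way, in this order (a step that is already met when the one before it is completed fails the run):
1. the fingers have rolled the brass wheel's mark up to the pointer (value of joint brass_wheel above -0.3 rad and contact force between the fingers and clamp_a above 0.3 N).
2. the fingers have rolled it one full turn further (value of joint brass_wheel above 5.983 rad and contact force between the fingers and clamp_a above 0.3 N).
At the end, for the whole second after the job is handed in: The brass wheel rests two full turns past its first meeting with the pointer, white mark within 0.5 rad (about 29 degrees, 20 mm at the rim) of the red pointer; the black wheel's mark is within 12 mm and each loose thing within 20 mm of where it began (value of joint brass_wheel between 12.066 and 13.066 rad and velocity of joint brass_wheel between -0.05 and 0.05 rad/s and distance of black_wheel_mark from where it was at the start of the episode below 0.012 m and distance of each of varnish_jar, white_cup, finger_plane from where it was at the start of the episode below 0.02 m); the robot touches nothing.
It fails at once if the black wheel is turned (its mark moves more than 12 mm) (distance of black_wheel_mark from where it was at the start of the episode above 0.012 m).
It fails at once if the brass wheel is wound more than half a turn too far (value of joint brass_wheel above 15.706 rad).
It fails at once if the arm or the gripper's body, not the fingers, pushes the brass wheel's clamp (contact force between the arm and clamp_a above 2 N).
It fails at once if a loose thing (jar, cup, plane) is lifted or shoved more than 20 mm (distance of any of varnish_jar, white_cup, finger_plane from where it was at the start of the episode above 0.02 m).
It also fails if it takes over 64 s, if anything falls off the work surface, if the arm or the gripper's body presses on something with over 40 N, if the wrist force passes 120 N, or if a joint passes its speed limit or range.

## Working session

There is one attempt and no reset: what is moved stays moved. The work goes in short steps, Python scripts to look and compute and a tool call to move; the robot and the scene stay as the last step left them, time stands still between calls to the robot, and variables do not carry over. Pictures are saved under pics/ and viewed, at most 10 in all, crops included, and the job is handed in when it is done.

Besides the shell and the picture viewer there is one more tool, called after "Request:" as name([rows], argument=value, ...), one row to a line, values as JSON. apply_moves: Moves the arm, as the interface text tells. Its arguments: {"type":"object","properties":{"moves":{"type":"array"},"hand":{"type":"number"}},"required":["moves"]}

```bash
mkdir -p pics; cat > h.py <<'E'
import numpy as np, cv2
from station import r, imaging, models
def ray(p,at):
    h,w=p["frame"].shape[:2]
    uv=np.array([[[at[0]*w,at[1]*h]]],float)
    n=cv2.undistortPoints(uv,np.array(p["intrinsics"],float),np.array(p["dist"],float))[0,0]
    d=np.array(p["orientation"])@np.array([n[0],n[1],1.]); return np.array(p["eye"]),d
def onz(p,at,z):
    e,d=ray(p,at); return e+d*(z-e[2])/d[2]
E
python3 - <<'E'
from h import *
np.set_printoptions(precision=4,suppress=True)
s=r.sense(); print(s["time_s"],s["tcp_pos"],s["ee_rot"],s["wrist_force"])
Z=dict(brass_wheel_center=.07,brass_wheel_mark=.07,clamp_a_pointer=.031,black_wheel_center=.07,black_wheel_mark=.07,varnish_jar=0,white_cup=0,finger_plane=.028,clamp_a=.018,workboard=0)
ims=[]
for c in ("top","scene"):
    p=imaging.capture(c); ims.append(p["frame"]); print(c,p["eye"])
    for k,z in Z.items():
        for q in models.place_of(p,k)[:2]: print(k,round(q["confidence"],2),np.round(np.array(q["at"])*[560,420]),onz(p,q["at"],z))
    cv2.imwrite(f"pics/{c}0.png",p["frame"])
E
```

```text
0.0 [0.243  0.5751 0.1956] [[ 0.9211 -0.3894 -0.0008]
 [-0.3894 -0.9211 -0.0021]
 [ 0.0001  0.0022 -1.    ]] [0.0002 0.024  0.5127]
top [0.2554 0.0454 1.1365]
brass_wheel_center 0.98 [339. 204.] [ 0.4896 -0.0775  0.07  ]
brass_wheel_mark 0.77 [354. 196.] [ 0.5062 -0.1105  0.07  ]
brass_wheel_mark 0.27 [333. 190.] [ 0.5212 -0.0675  0.07  ]
clamp_a_pointer 0.57 [334. 187.] [ 0.5387 -0.074   0.031 ]
clamp_a_pointer 0.36 [154. 229.] [0.4505 0.3294 0.031 ]
black_wheel_center 0.95 [239. 200.] [0.5028 0.1367 0.07  ]
black_wheel_mark 0.88 [251. 216.] [0.4671 0.1103 0.07  ]
white_cup 0.9 [418. 257.] [ 0.3804 -0.26    0.    ]
finger_plane 0.95 [287. 284.] [0.3237 0.0376 0.028 ]
clamp_a 0.76 [332. 209.] [ 0.4899 -0.0672  0.018 ]
workboard 0.89 [280. 253.] [0.3962 0.0517 0.    ]
workboard 0.29 [251. 213.] [0.4884 0.1156 0.    ]
scene [1.2615 0.367  0.7676]
brass_wheel_center 0.85 [235. 194.] [ 0.4864 -0.0666  0.07  ]
brass_wheel_mark 0.96 [214. 193.] [ 0.5001 -0.1136  0.07  ]
brass_wheel_mark 0.58 [223. 221.] [ 0.5795 -0.0485  0.07  ]
clamp_a_pointer 0.58 [223. 219.] [ 0.5351 -0.0759  0.031 ]
black_wheel_center 0.63 [315. 220.] [0.5012 0.1369 0.07  ]
black_wheel_center 0.44 [236. 194.] [ 0.4838 -0.0643  0.07  ]
black_wheel_mark 0.71 [306. 208.] [0.4722 0.1056 0.07  ]
varnish_jar 0.72 [402. 251.] [0.4537 0.3334 0.    ]
white_cup 0.59 [190. 174.] [ 0.373  -0.2638  0.    ]
finger_plane 0.75 [305. 178.] [0.3084 0.046  0.028 ]
clamp_a 0.98 [236. 211.] [ 0.4867 -0.0664  0.018 ]
clamp_a 0.73 [304. 210.] [0.4206 0.0841 0.018 ]
workboard 0.66 [291. 205.] [0.3949 0.0422 0.    ]
workboard 0.63 [192. 173.] [ 0.3668 -0.263   0.    ]
```

```bash
python3 - <<'E'
import cv2
a=cv2.imread("pics/top0.png");b=cv2.imread("pics/scene0.png")
cv2.imwrite("pics/m0.png",cv2.resize(a[140:330,130:450],None,fx=2.5,fy=2.5,interpolation=2))
E
```

```text
(no output)
```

View pics/m0.png

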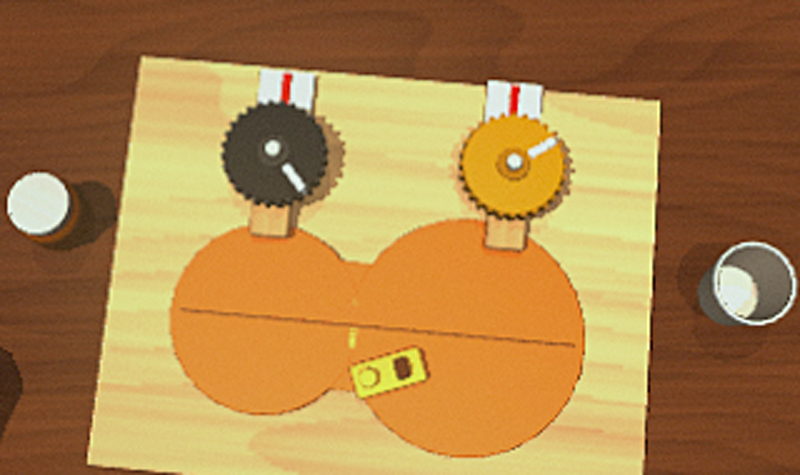

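View pics/scene0.png

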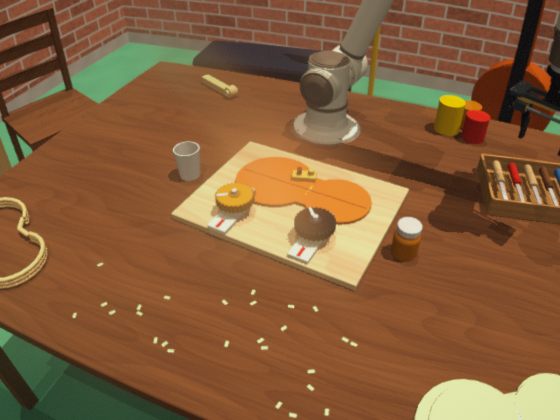

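The top view puts the brass wheel at (339,204), pointer straight up (+x), and its mark about 60° clockwise of the pointer. The scene view agrees. I'll square the tool with the world, shut the fingers and travel over.

Request:
apply_moves([
  [[0, 0, 0], -5.75],
  [[0, 0, 0], -5.75],
  [[0, 0, 0], -5.75],
  [[0, 0, 0], -5.7],
], hand=0)

```text
time_s: 1.43
tcp_pos: [0.2432, 0.5757, 0.1967]
ee_rot: [[1.0, 0.006, 0.0], [0.006, -1.0, -0.0], [0.0, 0.0, -1.0]]
wrist_force: [0.3, -1.1, -0.3]
gripper_width: 0.782
gripper_force: 0.0
```

Request:
apply_moves([
  [[0.015, 0.038, 0], 0],
  [[0.015, 0.038, 0], 0],
  [[0.015, 0.038, 0], 0],
  [[0.015, 0.038, 0], 0],
  [[0.015, 0.038, 0], 0],
])

```text
time_s: 1.85
tcp_pos: [0.3187, 0.3839, 0.1969]
ee_rot: [[1.0, 0.002, 0.0], [0.002, -1.0, 0.0], [0.0, -0.0, -1.0]]
wrist_force: [0.6, -0.3, 0.5]
gripper_width: 0.402
gripper_force: 0.0
```

Request:
apply_moves([
  [[0.015, 0.038, 0], 0],
  [[0.015, 0.038, 0], 0],
  [[0.015, 0.038, 0], 0],
  [[0.015, 0.038, 0], 0],
  [[0.015, 0.038, 0], 0],
])

```text
time_s: 2.27
tcp_pos: [0.3938, 0.194, 0.1972]
ee_rot: [[1.0, 0.002, 0.001], [0.002, -1.0, 0.001], [0.001, -0.001, -1.0]]
wrist_force: [1.1, 0.2, 0.6]
gripper_width: 0.039
gripper_force: 0.0
```

```bash
python3 - <<'E'
from h import *
np.set_printoptions(precision=4,suppress=True)
s=r.sense(); print(s["time_s"],s["tcp_pos"],s["ee_rot"],s["wrist_force"])
for c in ("wrist","top"):
    p=imaging.capture(c); cv2.imwrite(f"pics/{c}1.png",p["frame"]); print(c,p["eye"])
    for k,z in dict(brass_wheel_center=.07,brass_wheel_mark=.07,clamp_a_pointer=.031).items():
        for q in models.place_of(p,k)[:2]: print(k,round(q["confidence"],2),np.round(np.array(q["at"])*[560,420]),onz(p,q["at"],z))
    for q in models.cut_out(p,"brass_wheel_center")[:1]:
        m=q["region"]; ys,xs=np.nonzero(m); print("mask",m.sum(),xs.min(),xs.max(),ys.min(),ys.max())
        (cx,cy),R=cv2.minEnclosingCircle(np.c_[xs,ys].astype(np.float32)); print(cx,cy,R,onz(p,[cx/560,cy/420],.06))
E
```

```text
2.2667 [0.3938 0.194  0.1972] [[ 1.      0.0015  0.0009]
 [ 0.0015 -1.      0.0008]
 [ 0.0009 -0.0008 -1.    ]] [1.1204 0.2212 0.586 ]
wrist [0.4708 0.1931 0.3848]
mask 3251 517 559 41 142
557.5 91.5 50.52237319946289 [ 0.4877 -0.0578  0.06  ]
top [0.2554 0.0454 1.1365]
brass_wheel_center 0.84 [333. 208.] [ 0.482  -0.0643  0.07  ]
brass_wheel_mark 0.86 [352. 196.] [ 0.5082 -0.1072  0.07  ]
clamp_a_pointer 0.77 [334. 190.] [ 0.5322 -0.0741  0.031 ]
mask 1364 314 355 185 226
334.3735046386719 205.72288513183594 21.27370262145996 [ 0.4887 -0.0691  0.06  ]
```

View pics/wrist1.png

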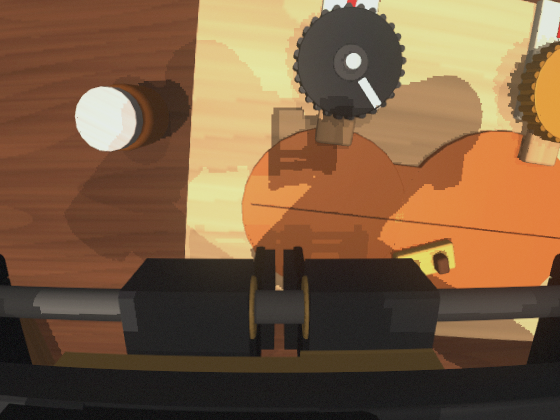

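The wrist view shows the shut fingers and the black wheel at (350,62); the brass wheel is cut off at the right edge. I'll move on until the wrist camera looks at it.

Request:
apply_moves([
  [[0.006, 0.04, 0], 0],
  [[0.006, 0.04, 0], 0],
  [[0.006, 0.04, 0], 0],
  [[0.006, 0.04, 0], 0],
  [[0.006, 0.04, 0], 0],
])

```text
time_s: 3.18
tcp_pos: [0.4237, -0.005, 0.197]
ee_rot: [[1.0, 0.004, 0.001], [0.004, -1.0, 0.0], [0.001, -0.0, -1.0]]
wrist_force: [0.3, -0.2, 0.5]
gripper_width: 0.005
gripper_force: 0.0
```

```bash
python3 - <<'E'
from h import *
np.set_printoptions(precision=4,suppress=True)
s=r.sense(); print(s["time_s"],s["tcp_pos"],s["wrist_force"])
for c in ("wrist",):
    p=imaging.capture(c); cv2.imwrite(f"pics/{c}2.png",p["frame"]); print(c,p["eye"])
    for k,z in dict(brass_wheel_center=.07,brass_wheel_mark=.07,clamp_a_pointer=.031,clamp_a=.018).items():
        for q in models.place_of(p,k)[:2]: print(k,round(q["confidence"],2),np.round(np.array(q["at"])*[560,420]),onz(p,q["at"],z))
    for q in models.cut_out(p,"brass_wheel_center")[:1]:
        m=q["region"]; ys,xs=np.nonzero(m); print("mask",m.sum(),xs.min(),xs.max(),ys.min(),ys.max())
        (cx,cy),R=cv2.minEnclosingCircle(np.c_[xs,ys].astype(np.float32)); print(cx,cy,R,onz(p,[cx/560,cy/420],.07),onz(p,[(cx+R)/560,cy/420],.07))
E
```

```text
3.1833 [ 0.4237 -0.005   0.197 ] [ 0.3499 -0.1918  0.5342]
wrist [ 0.5008 -0.0055  0.3845]
brass_wheel_center 0.97 [355. 120.] [ 0.4874 -0.0701  0.07  ]
brass_wheel_center 0.19 [232. 200.] [0.4183 0.0355 0.07  ]
brass_wheel_mark 0.73 [403.  98.] [ 0.5069 -0.1089  0.07  ]
clamp_a_pointer 0.68 [360.  59.] [ 0.541  -0.0791  0.031 ]
clamp_a 0.67 [342. 119.] [ 0.4862 -0.0676  0.018 ]
mask 92312 4 491 0 355
234.9223175048828 148.22610473632812 273.5604248046875 [0.4635 0.0315 0.07  ] [ 0.4667 -0.209   0.07  ]
```

View pics/wrist2.png

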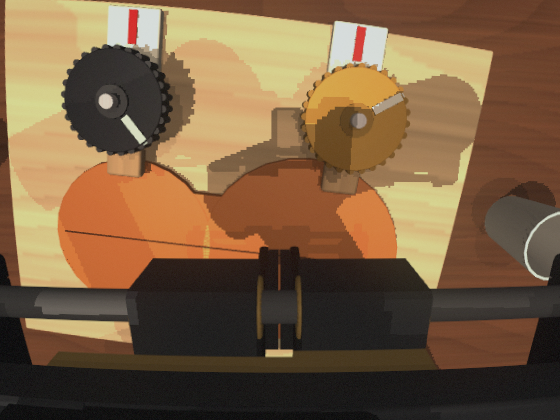

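Here the wheel's rim spans columns 301–409 and rows 64–172, so its centre is (355,118), which is (0.4875, −0.070). The mark is at (403,98), about 57° short of the pointer. I'll go down beside the rim on the +y side.

Request:
apply_moves([
  [[0.032, -0.01, 0], 0],
  [[0.032, -0.01, 0], 0],
  [[0, 0, 0.036], 0],
  [[0, 0, 0.036], 0],
  [[0, 0, 0.035], 0],
])

```text
time_s: 3.9
tcp_pos: [0.4882, 0.0184, 0.0886]
ee_rot: [[1.0, 0.005, 0.001], [0.005, -1.0, 0.001], [0.001, -0.001, -1.0]]
wrist_force: [0.6, -0.5, -1.0]
gripper_width: 0.001
gripper_force: 0.0
```

Request:
apply_moves([
  [[0, 0, 0.034], 0],
  [[0, 0.006, 0], 0],
  [[0, 0.005, 0], 0],
  [[0, 0, 0], 0],
])

```text
time_s: 4.23
tcp_pos: [0.4891, 0.0055, 0.0574]
ee_rot: [[1.0, 0.003, 0.003], [0.003, -1.0, 0.0], [0.003, -0.0, -1.0]]
wrist_force: [0.5, -0.1, 0.3]
gripper_width: 0.003
gripper_force: 0.0
```

Request:
apply_moves([
  [[0, 0.006, 0.001], 0],
  [[0, 0.004, 0.001], 0],
  [[0, 0.002, 0], 0],
  [[0, 0, 0], 0],
])

```text
time_s: 4.57
tcp_pos: [0.4882, -0.0075, 0.0548]
ee_rot: [[1.0, -0.0, 0.002], [-0.0, -1.0, 0.001], [0.002, -0.001, -1.0]]
wrist_force: [-0.2, 0.0, -0.2]
gripper_width: 0.006
gripper_force: 0.0
```

Request:
apply_moves([
  [[0, 0.002, 0], 0],
  [[0, 0.002, 0], 0],
  [[0, 0, 0], 0],
])

```text
time_s: 4.82
tcp_pos: [0.4877, -0.0114, 0.0539]
ee_rot: [[1.0, 0.0, 0.0], [0.0, -1.0, 0.0], [0.0, -0.0, -1.0]]
wrist_force: [0.3, 0.3, 0.7]
gripper_width: 0.002
gripper_force: 0.0
```

Request:
apply_moves([
  [[0, 0.002, -0.001], 0],
  [[0, 0.001, 0], 0],
  [[0, 0, 0], 0],
])

```text
time_s: 5.07
tcp_pos: [0.4877, -0.0143, 0.0548]
ee_rot: [[1.0, 0.001, -0.0], [0.001, -1.0, -0.0], [-0.0, 0.0, -1.0]]
wrist_force: [-0.2, 0.6, -0.9]
gripper_width: 0.007
gripper_force: 0.0
```

Request:
apply_moves([
  [[0, 0.002, 0], 0],
  [[0, 0, 0], 0],
])

```text
time_s: 5.23
tcp_pos: [0.4876, -0.0163, 0.0547]
ee_rot: [[1.0, 0.001, -0.0], [0.001, -1.0, -0.0], [-0.0, 0.0, -1.0]]
wrist_force: [-0.1, 0.9, -0.3]
gripper_width: 0.011
gripper_force: 0.0
```

Request:
apply_moves([
  [[0, 0.002, 0], 0],
  [[0, 0, 0], 0],
])

```text
time_s: 5.4
tcp_pos: [0.4876, -0.0183, 0.0547]
ee_rot: [[1.0, 0.001, -0.0], [0.001, -1.0, -0.0], [-0.0, 0.0, -1.0]]
wrist_force: [0.7, 0.2, 0.2]
gripper_width: 0.005
gripper_force: 0.0
```

Request:
apply_moves([
  [[0, 0.002, 0], 0],
  [[0, 0, 0], 0],
])

```text
time_s: 5.57
tcp_pos: [0.4876, -0.0203, 0.0547]
ee_rot: [[1.0, 0.001, -0.0], [0.001, -1.0, -0.0], [-0.0, 0.0, -1.0]]
wrist_force: [0.2, -0.2, 0.6]
gripper_width: 0.008
gripper_force: 0.0
```

```bash
python3 - <<'E'
from h import *
print(r.sense()["wrist_force"])
p=imaging.capture("wrist"); a=p["frame"][60:360,180:460]
q=imaging.capture("scene")["frame"][140:260,170:330]
a=cv2.resize(a,(420,450));q=cv2.resize(q,(380,285),interpolation=2)
o=np.zeros((450,800,3),np.uint8);o[:,:420]=a;o[:285,420:]=q
cv2.imwrite("pics/c3.png",o)
E
```

```text
[ 0.2270323  -0.22185667  0.59955639]
```

View pics/c3.png

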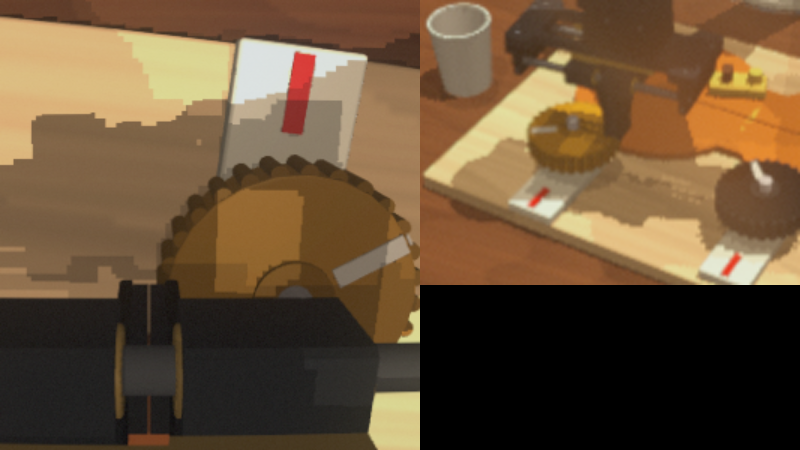

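The finger stands right at the rim's left side, at about column 165, with no contact force yet. I'll keep creeping in.

Request:
apply_moves([
  [[0, 0.002, 0], 0],
  [[0, 0, 0], 0],
])

```text
time_s: 5.83
tcp_pos: [0.4876, -0.0223, 0.0547]
ee_rot: [[1.0, 0.001, -0.0], [0.001, -1.0, -0.0], [-0.0, 0.0, -1.0]]
wrist_force: [-0.1, -0.5, -0.0]
gripper_width: 0.006
gripper_force: 0.0
```

Request:
apply_moves([
  [[0, 0.0015, 0], 0],
  [[0, 0, 0], 0],
])

```text
time_s: 6.0
tcp_pos: [0.4877, -0.0238, 0.0548]
ee_rot: [[1.0, 0.001, -0.0], [0.001, -1.0, -0.0], [-0.0, 0.0, -1.0]]
wrist_force: [-0.1, 0.4, 0.5]
gripper_width: 0.007
gripper_force: 0.0
```

```bash
python3 - <<'E'
from h import *
def proj(p,X):
    R=np.array(p["orientation"]);t=-R.T@np.array(p["eye"])
    return np.round(cv2.projectPoints(np.array([X],float),cv2.Rodrigues(R.T)[0],t,np.array(p["intrinsics"],float),np.array(p["dist"],float))[0].ravel())
s=r.sense();T=np.array(s["tcp_pos"])
for c in("wrist","scene","top"):
    p=imaging.capture(c);print(c,np.round(p["orientation"],2).tolist(),"tcp",proj(p,T),"C",proj(p,[.4875,-.07,.07]),"rim+y",proj(p,[.4875,-.0235,.07]),proj(p,[.4875,-.0235,.055]))
    if c=="scene":
        a=p["frame"].copy(); u=proj(p,T).astype(int); cv2.circle(a,tuple(int(v) for v in u),1,(0,255,0),-1)
        cv2.imwrite("pics/s4.png",cv2.resize(a[165:245,200:300],(800,640)[:2] and (750,600),interpolation=2))
E
```

```text
wrist [[0.0, -0.96, -0.28], [-1.0, -0.0, -0.0], [0.0, 0.28, -0.96]] tcp [277. 249.] C [367. 261.] rim+y [276. 261.] [276. 249.]
scene [[-0.39, 0.6, -0.7], [0.92, 0.24, -0.3], [-0.01, -0.76, -0.64]] tcp [251. 204.] C [233. 194.] rim+y [251. 199.] [251. 204.]
top [[-0.02, -0.98, 0.21], [-1.0, 0.02, 0.0], [-0.01, -0.21, -0.98]] tcp [313. 207.] C [335. 205.] rim+y [314. 206.] [313. 207.]
```

View pics/s4.png

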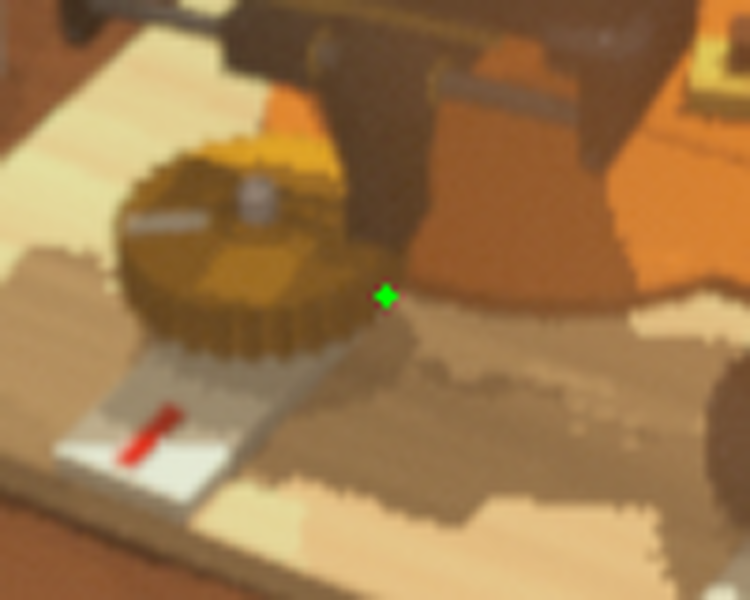

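The scene view shows the dark finger ending near (385,245) in the crop, but the TCP projects to (385,295). The real tip therefore seems about 15 mm higher than the TCP reading, over the rim's top edge. I'll back off, lower and check.

Request:
apply_moves([
  [[0, -0.008, 0], 0],
  [[0, -0.008, 0], 0],
  [[0, 0, 0.007], 0],
  [[0, 0, 0.007], 0],
  [[0, 0, 0], 0],
])

```text
time_s: 6.57
tcp_pos: [0.4862, -0.0076, 0.039]
ee_rot: [[1.0, 0.001, -0.004], [0.001, -1.0, -0.001], [-0.004, 0.001, -1.0]]
wrist_force: [-0.8, 0.7, -0.1]
gripper_width: 0.001
gripper_force: 0.0
```

```bash
cat >> h.py <<'E'
def proj(p,X):
    R=np.array(p["orientation"]);t=-R.T@np.array(p["eye"])
    return cv2.projectPoints(np.array(X,float).reshape(-1,3),cv2.Rodrigues(R.T)[0],t,np.array(p["intrinsics"],float),np.array(p["dist"],float))[0].reshape(-1,2)
E
python3 - <<'E'
from h import *
T=np.array(r.sense()["tcp_pos"]);print(T)
p=imaging.capture("scene")
a=cv2.resize(p["frame"][165:245,200:300],(400,320),interpolation=2)
for q in proj(p,[T,T+[0,0,.019]]): cv2.circle(a,tuple(int(v) for v in (q-[200,165])*4),2,(0,255,0),-1)
w=imaging.capture("wrist"); b=cv2.resize(w["frame"][160:320,200:400],(400,320))
for q in proj(w,[T,T+[0.0095,0.0095,0],T+[.0095,-.0095,0],T+[0,0,.019]]): cv2.circle(b,tuple(int(v) for v in (q-[200,160])*2),2,(0,255,0),-1)
cv2.imwrite("pics/s5.png",np.hstack([a,b]))
E
```

```text
[ 0.48622596 -0.00759587  0.03900651]
```

View pics/s5.png

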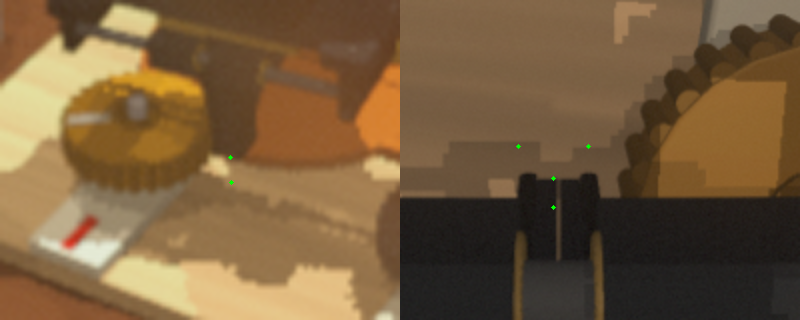

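Both views now agree: the finger's tip sits about 18 mm above the reported TCP, so it's at z≈0.057, level with the rim. I'll creep in again.

Request:
apply_moves([
  [[0, 0.003, 0], 0],
  [[0, 0.002, 0], 0],
  [[0, 0, 0], 0],
])

```text
time_s: 6.92
tcp_pos: [0.4878, -0.0131, 0.0409]
ee_rot: [[1.0, 0.0, 0.0], [0.0, -1.0, 0.0], [0.0, -0.0, -1.0]]
wrist_force: [0.5, 0.2, 0.3]
gripper_width: 0.008
gripper_force: 0.0
```

Request:
apply_moves([
  [[0, 0.0015, 0], 0],
  [[0, 0, 0], 0],
])

```text
time_s: 7.08
tcp_pos: [0.4879, -0.0142, 0.0409]
ee_rot: [[1.0, 0.0, 0.001], [0.0, -1.0, 0.0], [0.001, -0.0, -1.0]]
wrist_force: [0.4, 0.2, -0.1]
gripper_width: 0.002
gripper_force: 0.4
```

Request:
apply_moves([
  [[0, 0.0015, 0], 0],
  [[0, 0, 0], 0],
])

```text
time_s: 7.25
tcp_pos: [0.488, -0.0149, 0.0409]
ee_rot: [[1.0, 0.0, 0.001], [0.0, -1.0, 0.001], [0.001, -0.001, -1.0]]
wrist_force: [-0.7, 4.9, 0.3]
gripper_width: 0.007
gripper_force: 2.4
```

Contact: 5 N at TCP y≈−0.0148, so the finger's half width is about 9 mm and the stiffness is about 5 N/mm. I'll start the rolling orbit: flats of about 18–19 mm, with 44 mm corner arcs between them.

Request:
apply_moves([
  [[-0.0098, 0.001, 0], 0],
  [[-0.0136, 0.0022, 0], 0],
  [[-0.0123, 0.0062, 0], 0],
])

```text
time_s: 7.5
tcp_pos: [0.4537, -0.0238, 0.0413]
ee_rot: [[1.0, 0.002, 0.004], [0.002, -1.0, 0.002], [0.004, -0.002, -1.0]]
wrist_force: [0.6, 2.7, 0.7]
gripper_width: 0.005
gripper_force: 1.1
```

Request:
apply_moves([
  [[-0.0097, 0.0097, 0], 0],
  [[-0.0062, 0.0123, 0], 0],
  [[-0.0022, 0.0136, 0], 0],
  [[0, 0, 0], 0],
])

```text
time_s: 7.83
tcp_pos: [0.4318, -0.0626, 0.0406]
ee_rot: [[1.0, -0.001, -0.003], [-0.001, -1.0, -0.001], [-0.003, 0.001, -1.0]]
wrist_force: [-3.0, -1.1, -0.3]
gripper_width: 0.006
gripper_force: 1.3
```

```bash
cat > st.py <<'E'
from h import *
np.set_printoptions(precision=4,suppress=True)
C=np.array([.4875,-.070])
s=r.sense(); print(s["time_s"],s["tcp_pos"],"off",np.array(s["tcp_pos"])[:2]-C,s["wrist_force"])
for c in ("scene","top","wrist"):
    p=imaging.capture(c); 
    for q in models.place_of(p,"brass_wheel_mark")[:2]:
        X=onz(p,q["at"],.072)[:2]-C; print(c,round(q["confidence"],2),X,"R",np.hypot(*X),"ang rel pointer",np.degrees(np.arctan2(X[1],X[0]))+6)
E
python3 st.py
```

```text
7.8333 [ 0.4318 -0.0626  0.0406] off [-0.0557  0.0074] [-3.0387 -1.1344 -0.2967]
scene 0.97 [0.0322 0.0259] R 0.04131071862428681 ang rel pointer 44.8353710014414
wrist 0.9 [0.0348 0.0256] R 0.04320672294971615 ang rel pointer 42.256800338472665
```

One arc rolled the mark from −57° to +43° with no slip, and the force stayed around 3 N. I'll carry on round.

Request:
apply_moves([
  [[0, 0.009, 0], 0],
  [[0, 0.009, 0], 0],
  [[0.0022, 0.0136, 0], 0],
  [[0.0062, 0.0123, 0], 0],
  [[0.0097, 0.0097, 0], 0],
])

```text
time_s: 8.55
tcp_pos: [0.4515, -0.1142, 0.0404]
ee_rot: [[1.0, 0.001, -0.001], [0.001, -1.0, 0.001], [-0.001, -0.001, -1.0]]
wrist_force: [-2.8, 1.5, 0.1]
gripper_width: 0.005
gripper_force: 1.1
```

Request:
apply_moves([
  [[0.0123, 0.0062, 0], 0],
  [[0.0136, 0.0022, 0], 0],
  [[0.0095, 0, 0], 0],
  [[0, 0, 0], 0],
])

```text
time_s: 8.88
tcp_pos: [0.4904, -0.1241, 0.0408]
ee_rot: [[1.0, 0.003, 0.002], [0.003, -1.0, -0.003], [0.002, 0.003, -1.0]]
wrist_force: [1.4, -11.2, -1.9]
gripper_width: 0.005
gripper_force: 4.9
```

```bash
python3 st.py
```

```text
8.8833 [ 0.4904 -0.1241  0.0408] off [ 0.0029 -0.0541] [  1.3898 -11.2469  -1.9377]
scene 0.78 [-0.0321  0.0183] R 0.03697745778086422 ang rel pointer 156.32779822739383
top 0.9 [-0.0396  0.0127] R 0.04155818294458487 ang rel pointer 168.1685027012541
wrist 0.7 [-0.0382  0.0176] R 0.042024915440192996 ang rel pointer 161.2748660698702
```

Request:
apply_moves([
  [[0.0075, 0.0008, 0], 0],
  [[0.0136, -0.0022, 0], 0],
  [[0.0123, -0.0062, 0], 0],
  [[0.0097, -0.0097, 0], 0],
  [[0.0062, -0.0123, 0], 0],
])

```text
time_s: 9.6
tcp_pos: [0.5401, -0.093, 0.0412]
ee_rot: [[1.0, 0.001, 0.005], [0.001, -1.0, -0.001], [0.005, 0.001, -1.0]]
wrist_force: [2.0, -3.9, 0.7]
gripper_width: 0.005
gripper_force: 1.7
```

Request:
apply_moves([
  [[0.0022, -0.0136, 0], 0],
  [[0, -0.009, 0], 0],
  [[0, 0, 0], 0],
])

```text
time_s: 9.85
tcp_pos: [0.5438, -0.0676, 0.0418]
ee_rot: [[1.0, 0.004, 0.01], [0.004, -1.0, 0.001], [0.01, -0.001, -1.0]]
wrist_force: [5.5, -0.2, -1.3]
gripper_width: 0.003
gripper_force: 2.9
```

```bash
python3 st.py
```

```text
9.85 [ 0.5438 -0.0676  0.0418] off [0.0563 0.0024] [ 5.5328 -0.2179 -1.2815]
scene 0.84 [-0.0012 -0.0319] R 0.031967410950370326 ang rel pointer -86.18767972746974
top 0.79 [ 0.0033 -0.0438] R 0.04387984914446613 ang rel pointer -79.68347549534901
```

The mark is now at about 278° and still tracking as predicted.

Request:
apply_moves([
  [[0, -0.0075, 0], 0],
  [[-0.0022, -0.0136, 0], 0],
  [[-0.0062, -0.0123, 0], 0],
  [[-0.0097, -0.0097, 0], 0],
  [[-0.0123, -0.0062, 0], 0],
])

```text
time_s: 10.57
tcp_pos: [0.5115, -0.0186, 0.0415]
ee_rot: [[1.0, 0.003, 0.007], [0.003, -1.0, 0.002], [0.007, -0.002, -1.0]]
wrist_force: [3.4, -0.3, 0.8]
gripper_width: 0.002
gripper_force: 2.1
```

Request:
apply_moves([
  [[-0.0136, -0.0022, 0], 0],
  [[-0.0095, 0, 0], 0],
  [[0, 0, 0], 0],
])

```text
time_s: 10.82
tcp_pos: [0.4869, -0.0148, 0.0418]
ee_rot: [[1.0, 0.002, 0.007], [0.002, -1.0, 0.005], [0.007, -0.005, -1.0]]
wrist_force: [-1.4, 12.4, 2.8]
gripper_width: 0.003
gripper_force: 5.9
```

```bash
python3 st.py
```

```text
10.8167 [ 0.4869 -0.0148  0.0418] off [-0.0006  0.0552] [-1.3982 12.3826  2.8383]
scene 0.91 [0.0324 0.003 ] R 0.03251639097997585 ang rel pointer 11.36162324714969
scene 0.7 [-0.0077  0.1826] R 0.18272367469025932 ang rel pointer 98.40201187418765
top 0.56 [0.0441 0.0068] R 0.04465084306324744 ang rel pointer 14.802473873583367
wrist 0.75 [0.0401 0.0065] R 0.04065809343464365 ang rel pointer 15.206011969072081
```

The first full turn past the pointer is done; the mark is at about 375°. I'm continuing.

Request:
apply_moves([
  [[-0.009, -0.0008, 0], 0],
  [[-0.0136, 0.0022, 0], 0],
  [[-0.0123, 0.0062, 0], 0],
  [[-0.0097, 0.0097, 0], 0],
  [[-0.0062, 0.0123, 0], 0],
])

```text
time_s: 11.53
tcp_pos: [0.435, -0.0464, 0.0414]
ee_rot: [[1.0, 0.003, 0.003], [0.003, -1.0, 0.002], [0.003, -0.002, -1.0]]
wrist_force: [0.4, 2.4, 1.2]
gripper_width: 0.001
gripper_force: 1.4
```

Request:
apply_moves([
  [[-0.0022, 0.0136, 0], 0],
  [[0, 0.009, 0], 0],
  [[0, 0, 0], 0],
])

```text
time_s: 11.78
tcp_pos: [0.4313, -0.0718, 0.0405]
ee_rot: [[1.0, -0.001, -0.002], [-0.001, -1.0, -0.0], [-0.002, 0.0, -1.0]]
wrist_force: [-2.4, -1.8, 1.4]
gripper_width: 0.0
gripper_force: 1.3
```

```bash
python3 st.py
```

```text
11.7833 [ 0.4313 -0.0718  0.0405] off [-0.0562 -0.0018] [-2.4428 -1.8266  1.3846]
scene 0.27 [-0.0108  0.1434] R 0.1437908912558031 ang rel pointer 100.31380249368969
wrist 0.61 [-0.0244  0.0347] R 0.042474610102161546 ang rel pointer 131.12148330960073
```

Request:
apply_moves([
  [[0.0005, 0.008, 0], 0],
  [[0.0022, 0.0136, 0], 0],
  [[0.0062, 0.0123, 0], 0],
  [[0.0097, 0.0097, 0], 0],
  [[0.0123, 0.0062, 0], 0],
])

```text
time_s: 12.5
tcp_pos: [0.4635, -0.1216, 0.0407]
ee_rot: [[1.0, 0.0, 0.0], [0.0, -1.0, 0.0], [0.0, -0.0, -1.0]]
wrist_force: [-1.8, 1.5, 0.9]
gripper_width: 0.004
gripper_force: 1.1
```

Request:
apply_moves([
  [[0.0136, 0.0022, 0], 0],
  [[0.0095, 0, 0], 0],
  [[0, 0, 0], 0],
])

```text
time_s: 12.75
tcp_pos: [0.4898, -0.1244, 0.0409]
ee_rot: [[1.0, 0.002, 0.004], [0.002, -1.0, -0.002], [0.004, 0.002, -1.0]]
wrist_force: [1.4, -7.1, -1.3]
gripper_width: 0.004
gripper_force: 3.7
```

```bash
python3 st.py
```

```text
12.75 [ 0.4898 -0.1244  0.0409] off [ 0.0023 -0.0544] [ 1.4008 -7.1009 -1.2929]
scene 0.66 [-0.0323 -0.034 ] R 0.046846947499997356 ang rel pointer -127.554522888621
top 0.85 [-0.0218 -0.0371] R 0.04297694052925435 ang rel pointer -114.44363870872397
```

Request:
apply_moves([
  [[0.0075, 0.0003, 0], 0],
  [[0.0136, -0.0022, 0], 0],
  [[0.0123, -0.0062, 0], 0],
  [[0.0097, -0.0097, 0], 0],
  [[0.0062, -0.0123, 0], 0],
])

```text
time_s: 13.47
tcp_pos: [0.5409, -0.0939, 0.0417]
ee_rot: [[1.0, 0.001, 0.009], [0.001, -1.0, -0.001], [0.009, 0.001, -1.0]]
wrist_force: [2.6, -4.1, -1.6]
gripper_width: 0.006
gripper_force: 2.0
```

Request:
apply_moves([
  [[0.0022, -0.0136, 0], 0],
  [[0, -0.009, 0], 0],
  [[0, 0, 0], 0],
])

```text
time_s: 13.72
tcp_pos: [0.5438, -0.0684, 0.042]
ee_rot: [[1.0, 0.004, 0.012], [0.004, -1.0, 0.001], [0.012, -0.001, -1.0]]
wrist_force: [6.4, 0.6, -1.6]
gripper_width: 0.008
gripper_force: 3.2
```

```bash
python3 st.py
```

```text
13.7167 [ 0.5438 -0.0684  0.042 ] off [0.0563 0.0016] [ 6.4025  0.5839 -1.6182]
scene 0.67 [ 0.0318 -0.0191] R 0.037101878140054924 ang rel pointer -24.964133248240977
top 0.74 [ 0.0436 -0.0163] R 0.04657849671875566 ang rel pointer -14.53158251215784
```

The mark is about 15° short. I'll add a last nudge along the flat, then retreat outward and up for a clear look.

Request:
apply_moves([
  [[0, -0.0075, 0], 0],
  [[-0.0005, -0.004, 0], 0],
  [[0, 0, 0], 0],
  [[0.01, 0, 0], 0],
  [[0.02, 0, 0], 0],
])

```text
time_s: 14.43
tcp_pos: [0.5658, -0.0586, 0.0407]
ee_rot: [[1.0, 0.001, -0.003], [0.001, -1.0, 0.001], [-0.003, -0.001, -1.0]]
wrist_force: [-0.2, 0.3, 0.1]
gripper_width: 0.007
gripper_force: 0.0
```

Request:
apply_moves([
  [[0.01, 0, -0.03], 0],
  [[0, 0, -0.04], 0],
  [[0, 0, -0.04], 0],
  [[0, -0.03, -0.03], 0],
  [[0, -0.04, 0], 0],
])

```text
time_s: 14.85
tcp_pos: [0.5817, 0.0097, 0.1877]
ee_rot: [[1.0, -0.003, 0.013], [-0.003, -1.0, 0.001], [0.013, -0.001, -1.0]]
wrist_force: [1.4, 0.2, -0.3]
gripper_width: 0.004
gripper_force: 0.0
```

Request:
apply_moves([
  [[-0.03, -0.02, 0], 0],
  [[-0.03, -0.02, 0], 0],
  [[-0.03, 0, 0], 0],
  [[-0.03, 0, 0], 0],
  [[0, 0, 0], 0],
])

```text
time_s: 15.27
tcp_pos: [0.4518, 0.05, 0.1796]
ee_rot: [[1.0, 0.002, -0.005], [0.002, -1.0, 0.0], [-0.005, -0.0, -1.0]]
wrist_force: [-0.5, -0.3, -0.4]
gripper_width: 0.009
gripper_force: 0.0
```

```bash
python3 st.py; python3 - <<'E'
from h import *
p=imaging.capture("wrist")["frame"]; t=imaging.capture("top")["frame"][140:330,130:450]
cv2.imwrite("pics/f.png",np.hstack([cv2.resize(p,(400,300)),cv2.resize(t,(400,300))]))
E
```

```text
15.2667 [0.4518 0.05   0.1796] off [-0.0357  0.12  ] [-0.4993 -0.3114 -0.3665]
scene 0.71 [ 0.0266 -0.0091] R 0.028130092899582793 ang rel pointer -12.773215253156991
scene 0.67 [0.0181 0.203 ] R 0.20376388156776293 ang rel pointer 90.91515097884826
top 0.79 [ 0.0364 -0.0041] R 0.036612820467153244 ang rel pointer -0.45084420725638186
top 0.4 [0.0019 0.0032] R 0.0037302175973677235 ang rel pointer 64.79656332040635
wrist 0.79 [ 0.0397 -0.0082] R 0.04052154084768355 ang rel pointer -5.669652693116689
```

View pics/f.png

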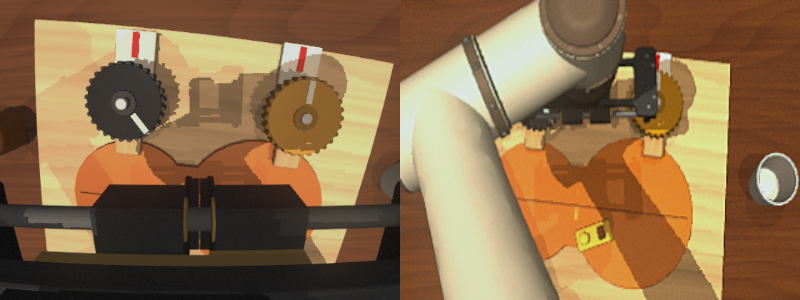

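The wrist view shows the mark (310,92) lined up with the pointer (302,60). The black wheel's mark is unchanged, the plane and cup are in place, and the gripper is clear. The tracked angles run −57, 43, 163, 278, 375, 491, 602 and about 715°, which is two full turns past the pointer.

```bash
python3 -c "
from station import r
print(r.finish_job())"
```

```text
the job is handed in; nothing more can be done
None
```

The job is handed in (no verdict came back): I rolled the brass wheel two full turns past its first meeting with the pointer and left its white mark within about 6° of the pointer by the clearest camera reading, with nothing else disturbed as far as the pictures show.

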